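# Press the sprung display top level and bolt it down

## Task

The tilting display stand has to be locked flat before it is restocked: press its sprung white top down until it lies level, firmly on its stops, and while keeping it down slide its bolt, by the red tab, fully home under the steel keeper; then let go, leaving the top bolted level. Press gently and feel for the stops: never load any part of the stand with more than 30 N, and leave the nozzles and other goods around it where they stand.

Things in the scene. Friction and masses are not known exactly. Their poses are not given: they have to be found in the camera images.
- stand: the display stand, fixed to the counter: dark wooden foot 240 x 385 mm, 20 mm high, with a plywood box on it, the hinged white top, its slide bolt and the steel keeper. Origin on the counter at the middle of the box; x points to the hinge, y to the keeper, z up. The white top is 240 mm wide (y), 185 mm from hinge to near edge, 10 mm thick
- tilt_top (a joint): angle of the white top, rad: 0 = exactly level, grows as its near (robot-side) edge rises, at most 0.6. A spring holds it up at roughly 0.4 to 0.5. Pressed on the bolt's bar it resists with 1 to 3 N at first, rising to 8 to 12 N near level, where it meets hard rubber stops, adjusted by hand, unmeasured: anywhere from -0.04 to 0.04; past them it does not give
- bolt (a joint): travel of the slide bolt along the top, m: 0 = drawn back, 0.040 = fully home (end stop); positive is towards the keeper. It slides with about 2.5 N and stays where it is left
- tab_foot (a point): on the bolt: foot of its red tab (30 mm high, 14 mm along y, 20 mm along x), at the tab's middle, on the bar's top face. Axes lie in the face of the top: y = sliding direction to the keeper, z square to it. The aluminium bar (22 mm wide, 10 mm high, 200 mm long) lies on the white top, reaches 65 mm to -y and 135 mm to +y of this point, and can be pressed on; the white face is 10 mm lower
- hinge_mid (a point): middle of the hinge axis, at the far edge of the stand, 75 mm above the counter; the axis runs along this frame's y, the top extends from it to this frame's -x; z is up. The bolt's centre line is 155 mm from the axis; with the top exactly level the bar's top face is at z = 15 mm of this frame; on its stops, up to 6 mm higher or lower
- keeper (a point): steel keeper on the stand beyond the top's +y side: nominal middle of its entry, which faces -y; axes as hinge_mid. It is adjusted together with the stops, so it truly lies up to 6 mm higher or lower, always in line with the bar of a top resting on its stops. Its roof, 44 mm wide (x), 8 mm thick, runs 42 mm to +y from here, only 1.6 mm above that bar. The drawn bar ends 15 mm short
- nozzle_a: bystander, standing on the stand's low ledge at the side away from the keeper: steel piping nozzle, a cone 34 mm wide, 50 mm high; origin under its centre
- nozzle_b: bystander, standing on the stand's low ledge at the side away from the keeper: steel piping nozzle, a cone 30 mm wide, 45 mm high; origin under its centre
- nozzle_c: bystander, standing on the stand's low ledge at the side away from the keeper: steel piping nozzle, a cone 36 mm wide, 58 mm high; origin under its centre
- ramekin: bystander, standing on the counter: white ramekin, 80 mm wide, 45 mm high; origin under its centre
- cup_stack: bystander, standing on the counter: stack of aluminium baking cups, 66 mm wide, 90 mm high; origin under its centre
- cake_ring: bystander, standing on the counter: steel cake ring, 80 mm wide, 45 mm high; origin under its centre
- cutter_box: bystander, standing on the counter: red carton 60 x 90 mm, 35 mm high; origin under its centre

How it is judged:
By the outcome, as a careful person would: the job done as asked, in the order asked, and still so for the second after the job is handed in, with the robot touching nothing.
It also fails if it takes over 61 s, if anything falls off the work surface, if the arm or the gripper's body presses on something with over 40 N, if the wrist force passes 120 N, or if a joint passes its speed limit or range.

## Robot

A 7-joint arm with a two-finger parallel gripper is mounted at the origin on the work surface. World frame = base frame: x ahead of the robot, y to its left, z up, the work surface at z = 0. Lengths are in m, angles in rad, forces in N, time in s.
With the tool pointing down it reaches from about 0.35 to 0.9 m from the base axis. Payload 7.2 kg.
Tool frame: the origin (TCP) lies midway between the tips of the shut fingers; the grasp point (between the pads) lies 19 mm behind it (ctrl.tcp_to_grasp is the distance from the TCP to the grasp point, in m); y points along the fingers, x is the direction in which the jaws open and shut, and the axes are right-handed (so a half turn about y gives the same grasp; the last joint's range is limited). The gripper opens to 85 mm and grips with 20 to 120 N. Pads are 22 mm wide; open, the fingers measure 114 mm over their backs; the gripper's body (76 mm by 85 mm) begins 54 mm behind the grasp point. The pads swing forward as they close: fully open they stand 13 mm farther back than shut.
Start: joints at [1.134, 0.411, -0.013, 1.596, 0.006, 1.134, -0.082], TCP at [0.225, -0.583, 0.231] pointing down, gripper open.
Joint ranges: [-2.95, 2.95], [-0.29, 1.99], [-1.47, 1.44], [0.14, 2.54], [-1.03, 4.17], [0.13, 1.85], [-2.86, 2.86]. Speed limits (rad/s): [2.39, 2.39, 3.01, 3.01, 3.14, 3.14, 3.14].

## Interface

Orientations are given as a rotation vector (axis times angle).
In Python, from rig import readout, viewer, order, ctrl gives the robot as it stands. The module is installed in compiled form; this text tells all that it offers.
- The arm moves only by the tool send_rows, never from a script. Its argument "deltas" is a list of rows, each a list of 3 entries, a list of its own where there are three numbers: the shift along the world's x, y, z in mm, then the turn about the world's z in degrees, then the gripper command: -1 is fully open, 1 is shut, values between are in proportion. A call has exactly 5 rows; each row shifts and turns the pose as measured when the row begins; what a row does not reach is not made up. A row lasts 1/12 s, in which the tool goes at most 41.7 mm and 7.16 degrees, less where a joint would pass 70% of its speed; a pose out of reach is approached as far as the arm can. A call is refused whole if a number of a shift passes 41.7 or a number of a turn 7.16, either way. A call with a gripper value outside its range is refused whole. The fingers move at their own pace and stop on an object; "squeeze" is the grip in N (left out, the last holds). Time passes only in rows, so rows that do not move let the fingers close, or fill a call up. It gives the time, the measured TCP pose, the force and the opening at its end, in the units of the state.
- readout.read_state(): the state, without advancing time (a new reading comes with each control period).
- viewer.get_image(name): name is "scene" or "top" or "wrist"; returns the picture (384x512x3 uint8, red, green, blue); there is no depth.
- viewer.camera_model(name): a dict with "vfov" (degrees; the focal length in pixels is half the picture's height over the tangent of half this angle, whatever the lens; pixels are square), "cx", "cy" (the principal point, pixels), "rvec" (rotation vector, rad) and "tvec" (3), from world to camera coordinates, as OpenCV has them. Camera axes: x right, y down, z forward; pixel columns grow to the right and rows downward; lengths in m; the calibration is good to about 2 mm. The wrist camera is an equidistant fisheye: a pixel r from the principal point sees the ray r / f radians off the axis. A picture is of the moment at which its call begins: read the wrist's pose just before it. camera_model takes no time and is no camera call; for the wrist camera it gives the pose at the moment of the call.
- order.sign_off(): hands the job in, once; it reports no verdict.
The state is a dict: "time": time; "q": joint angles; "qvel": joint speeds; "joint_torque": joint torques, N m; "position": TCP position; "ee_rot": TCP orientation; "force": force on the tool from outside, world axes, zero at the start; "ft_torque": the same for the moment, N m; "finger_gap": opening from 0.0 (shut) to 1.0 (fully open).
Only numpy, scipy, OpenCV 4.12 (cv2) and the standard library are available. Lean on these libraries where they do the work, as an engineer would, in place of code of your own. Each camera call takes 0.05 s, during which the arm holds its last target.

## Working session

There is one attempt and no reset: what is moved stays moved. The work goes in short steps, Python scripts to look and compute and a tool call to move; the robot and the scene stay as the last step left them, time stands still between calls to the robot, and variables do not carry over. Pictures are saved under pics/ and viewed, and the job is handed in when it is done.

Besides the shell and the picture viewer there is one more tool, called after "Emit:" in YAML: its name, and indented under it one key for each argument. send_rows: Moves the arm, as the interface text tells. Its arguments: {"type":"object","properties":{"deltas":{"type":"array"},"squeeze":{"type":"number"}},"required":["deltas"]}

```bash
mkdir -p pics; cat > h.py <<'E'
from rig import readout, viewer, order, ctrl
import numpy as np, cv2
def st():
    s=readout.read_state()
    print({k:(np.round(s[k],4).tolist()) for k in ("time","q","position","ee_rot","force","ft_torque","finger_gap")})
    return s
def snap(n,f):
    m=viewer.camera_model(n); im=viewer.get_image(n); cv2.imwrite("pics/"+f,im[:,:,::-1]); np.save("pics/"+f+".npy",m,allow_pickle=True); return im,m
def ray(m,u,v,fish=False):
    f=192/np.tan(np.radians(m["vfov"])/2)
    R=cv2.Rodrigues(np.array(m["rvec"],float))[0]; t=np.array(m["tvec"],float).ravel()
    x,y=(u-m["cx"]),(v-m["cy"])
    if fish:
        r=np.hypot(x,y); th=r/f; d=np.array([np.sin(th)*x/r,np.sin(th)*y/r,np.cos(th)])
    else: d=np.array([x/f,y/f,1])
    d/=np.linalg.norm(d)
    return -R.T@t, R.T@d
def tri(rs):
    A=np.zeros((3,3));b=np.zeros(3)
    for c,d in rs:
        P=np.eye(3)-np.outer(d,d);A+=P;b+=P@c
    p=np.linalg.solve(A,b); return p,[np.linalg.norm((np.eye(3)-np.outer(d,d))@(p-c)) for c,d in rs]
def proj(m,p,fish=False):
    f=192/np.tan(np.radians(m["vfov"])/2)
    R=cv2.Rodrigues(np.array(m["rvec"],float))[0]; t=np.array(m["tvec"],float).ravel()
    c=R@np.array(p)+t
    if fish:
        r=np.hypot(c[0],c[1]);th=np.arctan2(r,c[2]);return np.array([m["cx"]+f*th*c[0]/r,m["cy"]+f*th*c[1]/r])
    return np.array([m["cx"]+f*c[0]/c[2],m["cy"]+f*c[1]/c[2]])
def ld(f): return np.load("pics/"+f+".npy",allow_pickle=True).item()
E
python3 -c "
from h import *
st()
for n in('scene','top','wrist'):
    im,m=snap(n,n+'0.png'); print(n,m)
print(ctrl.tcp_to_grasp)
"
```

```text
{'time': 0.0, 'q': [1.1338, 0.4119, -0.0127, 1.597, 0.0056, 1.1343, -0.0822], 'position': [0.2251, -0.5825, 0.2305], 'ee_rot': [-1.3606, 0.9344, -0.9322], 'force': [-0.128, -0.1767, -0.826], 'ft_torque': [-0.0075, 0.0211, 0.0054], 'finger_gap': 1.0013}
scene {'vfov': 47.72621634943681, 'cx': 256.9305143551593, 'cy': 189.0214650752514, 'rvec': array([ 2.01733413,  0.78823783, -0.4222881 ]), 'tvec': array([-0.43978406, -0.1203785 ,  1.35076414])}
top {'vfov': 47.02247835596278, 'cx': 251.32803656912432, 'cy': 180.70747478937466, 'rvec': array([ 2.14285776, -2.11304811,  0.17450854]), 'tvec': array([0.02031291, 0.57900107, 1.08798505])}
wrist {'vfov': 65.70646984690485, 'cx': 258.467268221453, 'cy': 194.29596137675992, 'rvec': array([-2.40364175,  1.64674471,  0.22238672]), 'tvec': array([-0.62420429, -0.03537926,  0.37742633])}
0.0187
```

View pics/scene0.png

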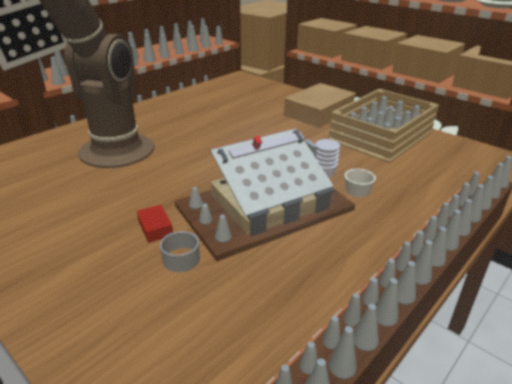

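View pics/top0.png

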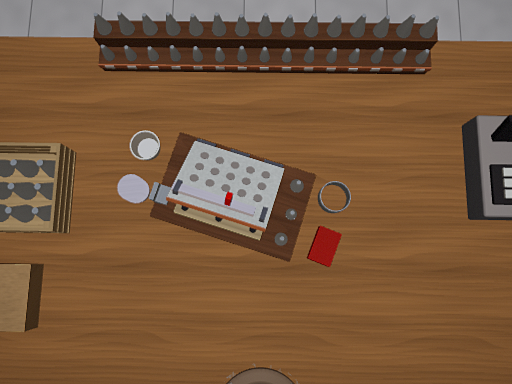

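View pics/wrist0.png

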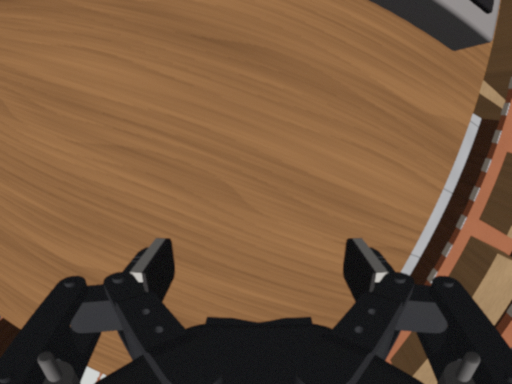

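The scene and top views show the stand ahead of the base, with the tab near (229,198) in top, the keeper near (158,193) on the left, and the nozzles on the right. The wrist camera doesn't see the stand yet.

```bash
python3 -c "
from h import *
a=cv2.imread('pics/top0.png')[120:270,110:350];cv2.imwrite('pics/t0c.png',cv2.resize(a,None,fx=3.3,fy=3.3,interpolation=cv2.INTER_CUBIC))
a=cv2.imread('pics/scene0.png')[120:255,170:360];cv2.imwrite('pics/s0c.png',cv2.resize(a,None,fx=4,fy=4,interpolation=cv2.INTER_CUBIC))
"
```

```text
(no output)
```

View pics/t0c.png

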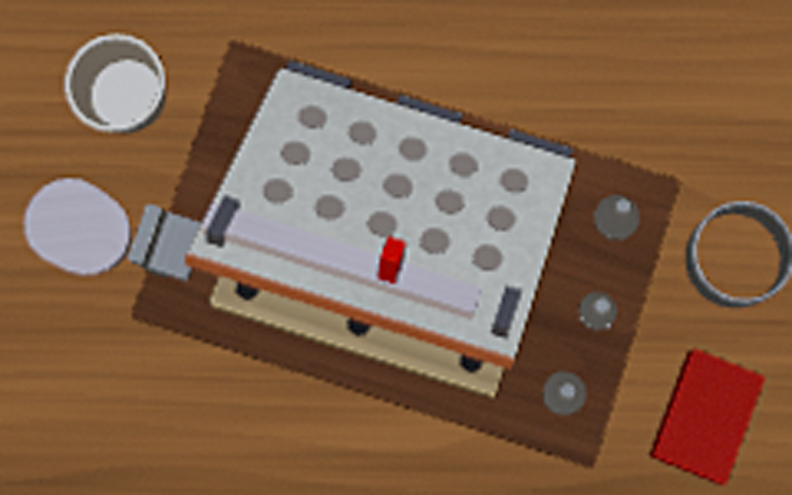

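View pics/s0c.png

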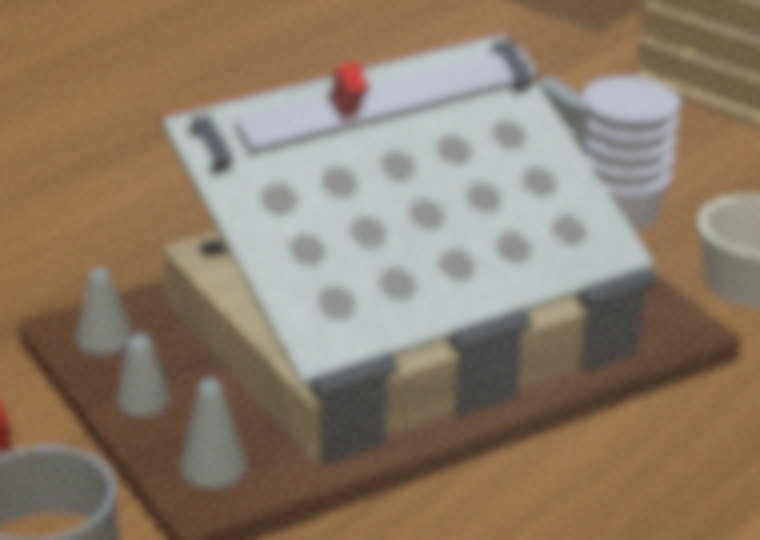

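```bash
python3 -c "
from h import *
mt=ld('top0.png');ms=ld('scene0.png')
T=lambda u,v:ray(mt,110+(u+.5)/3.3-.5,120+(v+.5)/3.3-.5)
S=lambda u,v:ray(ms,170+(u+.5)/4-.5,120+(v+.5)/4-.5)
def onz(r,z): c,d=r; return c+d*(z-c[2])/d[2]
F=[onz(T(*p),.02) for p in((232,42),(680,180),(592,466),(134,318))]
print('foot',np.round(F,4).tolist(),[np.linalg.norm(F[i]-F[(i+1)%4]).round(4) for i in range(4)])
for i,j in((0,1),(3,2)): d=F[i]-F[j]; print('yaw of y',np.degrees(np.arctan2(-d[0],d[1])))
for i,j in((0,3),(1,2)): d=F[i]-F[j]; print('yaw of x',np.degrees(np.arctan2(d[1],d[0])))
print('center',np.mean(F,0))
for n,a,b in (('hingeL',(288,66),(650,262)),('hingeR',(574,158),(312,378)),('nearL',(187,258),(508,38)),('nearR',(514,358),(165,120)),('tabfootmid',(384,278),(347,112)),('tabtop',(394,243),(350,68)),('barR end top far',(480,290),(238,125))):
  p,e=tri([T(*a),S(*b)]);print(n,p.round(4),np.round(e,4))
a,b=[onz(T(*p),.08) for p in((285,68),(574,158))];d=a-b;print(a,b,np.linalg.norm(d),np.degrees(np.arctan2(-d[0],d[1])))
for n,p in (('a',(617,215)),('b',(598,310)),('c',(565,392))): print(n,onz(T(*p),.03))
print('cups',onz(T(75,226),.09))
"
```

```text
foot [[0.7138, 0.2234, 0.02], [0.6037, -0.1417, 0.02], [0.3765, -0.0711, 0.02], [0.4866, 0.2916, 0.02]] [np.float64(0.3814), np.float64(0.2379), np.float64(0.379), np.float64(0.2372)]
yaw of y -16.77913134407779
yaw of y -16.885232704620158
yaw of x -16.706624716774037
yaw of x -17.278321327629627
center [0.54513111 0.07556466 0.02      ]
hingeL [0.6785 0.1693 0.084 ] [0.002 0.002]
hingeR [ 0.61   -0.0505  0.0814] [0.0029 0.0029]
nearL [0.5198 0.2263 0.1593] [0.0039 0.0039]
nearR [ 0.4512 -0.0048  0.1633] [0.0019 0.0019]
tabfootmid [0.5076 0.0877 0.1537] [0.0033 0.0033]
tabtop [0.5245 0.0764 0.1925] [0.0002 0.0002]
barR end top far [0.495  0.0165 0.168 ] [0.0017 0.0017]
[0.67630976 0.17081566 0.08      ] [ 0.60824672 -0.05269632  0.08      ] 0.23364541781912146 -16.936347242176847
a [ 0.57282168 -0.0901225   0.03      ]
b [ 0.49708585 -0.0750062   0.03      ]
c [ 0.43286545 -0.04933157  0.03      ]
cups [0.54902648 0.32317167 0.09      ]
```

```bash
python3 -c "
from h import *
s=st();R=cv2.Rodrigues(np.array(s['ee_rot']))[0];print(R.round(3)); print(np.degrees(np.arctan2(R[1,0],R[0,0])))
"
```

```text
{'time': 0.15, 'q': [1.1338, 0.4117, -0.0127, 1.5968, 0.0056, 1.1343, -0.0822], 'position': [0.2252, -0.5826, 0.2307], 'ee_rot': [-1.3608, 0.9341, -0.9324], 'force': [0.1308, 0.4814, 0.07], 'ft_torque': [-0.0075, -0.0187, -0.0035], 'finger_gap': 0.9953}
[[ 0.361 -0.     0.933]
 [-0.933  0.001  0.361]
 [-0.001 -1.    -0.   ]]
-68.864659703692
```

Emit:
send_rows:
  deltas:
    - [[11,36,14],6.5,1]
    - [[11,36,14],6.5,1]
    - [[11,36,14],6.5,1]
    - [[11,36,14],6.5,1]
    - [[11,36,14],6.5,1]
  squeeze: 20

```text
time: 0.57
position: [0.2743, -0.4008, 0.2946]
ee_rot: [-1.514, 0.501, -0.48]
force: [0.6, -0.3, 0.6]
finger_gap: 0.298
```

Emit:
send_rows:
  deltas:
    - [[12,37,0],6.5,1]
    - [[12,37,0],6.5,1]
    - [[12,37,0],6.5,1]
    - [[12,37,0],0,1]
    - [[12,37,0],0,1]

```text
time: 0.98
position: [0.3353, -0.2076, 0.2978]
ee_rot: [-1.568, 0.212, -0.199]
force: [0.7, -0.5, -0.2]
finger_gap: -0.002
```

```bash
python3 -c "
from h import *
s=st();R=cv2.Rodrigues(np.array(s['ee_rot']))[0];print(np.degrees(np.arctan2(R[1,0],R[0,0])))
"
```

```text
{'time': 0.9833, 'q': [0.8456, -0.029, -0.4061, 1.9811, -0.0022, 1.1932, 0.1788], 'position': [0.3353, -0.2076, 0.2978], 'ee_rot': [-1.5682, 0.2124, -0.1989], 'force': [0.7121, -0.5, -0.1798], 'ft_torque': [-0.0284, -0.091, 0.0196], 'finger_gap': -0.0021}
-14.994722034974004
```

Emit:
send_rows:
  deltas:
    - [[8,30,0],0,1]
    - [[8,30,0],0,1]
    - [[8,30,0],0,1]
    - [[8,30,0],0,1]
    - [[8,30,0],0,1]

```text
time: 1.4
position: [0.3754, -0.0475, 0.2983]
ee_rot: [-1.571, 0.209, -0.198]
force: [1.4, -0.5, -0.6]
finger_gap: 0.001
```

Emit:
send_rows:
  deltas:
    - [[5,22,0],0,1]
    - [[5,22,0],0,1]
    - [[5,22,0],0,1]
    - [[4,18,0],0,1]
    - [[0,0,0],0,1]

```text
time: 1.82
position: [0.3945, 0.0476, 0.2988]
ee_rot: [-1.571, 0.2, -0.193]
force: [-0.2, -0.3, -0.2]
finger_gap: -0.004
```

```bash
python3 -c "
from h import *
s=st();R=cv2.Rodrigues(np.array(s['ee_rot']))[0];print(np.degrees(np.arctan2(R[1,0],R[0,0])))
im,m=snap('wrist','w1.png');print(ray(m,256,190,True))
"
```

```text
{'time': 1.8167, 'q': [0.5454, -0.0049, -0.7697, 1.9557, 0.0038, 1.1968, -0.4752], 'position': [0.3945, 0.0476, 0.2988], 'ee_rot': [-1.571, 0.1998, -0.1925], 'force': [-0.1868, -0.3239, -0.239], 'ft_torque': [0.0085, -0.0143, -0.0175], 'finger_gap': -0.0045}
-14.301093288913831
(array([0.41082481, 0.11338032, 0.44038555]), array([-0.07475965, -0.24873296, -0.96568261]))
```

View pics/w1.png

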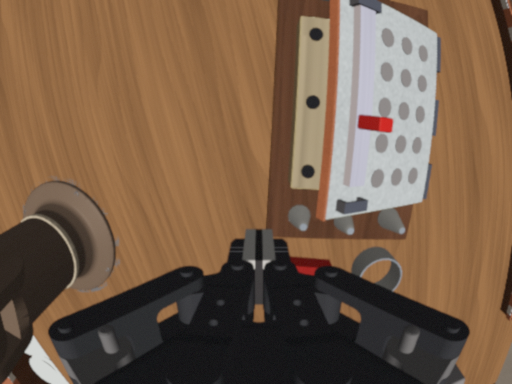

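```bash
python3 -c "
from h import *
a=cv2.imread('pics/w1.png')[0:220,290:450];cv2.imwrite('pics/w1c.png',cv2.resize(a,None,fx=2.7,fy=2.7,interpolation=cv2.INTER_CUBIC))
a=cv2.imread('pics/w1.png')[90:160,330:430];cv2.imwrite('pics/w1d.png',cv2.resize(a,None,fx=8,fy=8,interpolation=cv2.INTER_CUBIC))
a=cv2.imread('pics/top0.png')[170:240,150:270];cv2.imwrite('pics/t0d.png',cv2.resize(a,None,fx=6,fy=6,interpolation=cv2.INTER_CUBIC))
"
```

```text
(no output)
```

View pics/w1c.png

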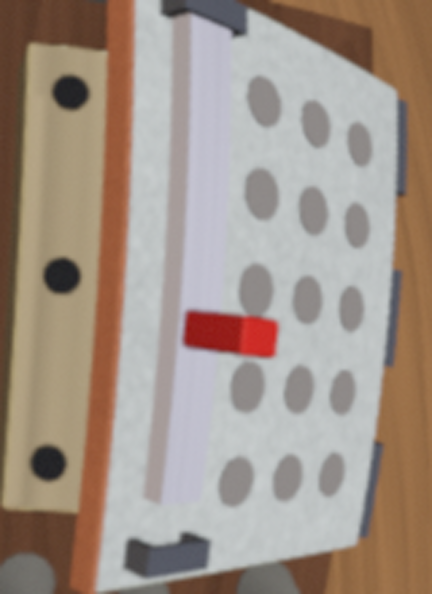

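View pics/w1d.png

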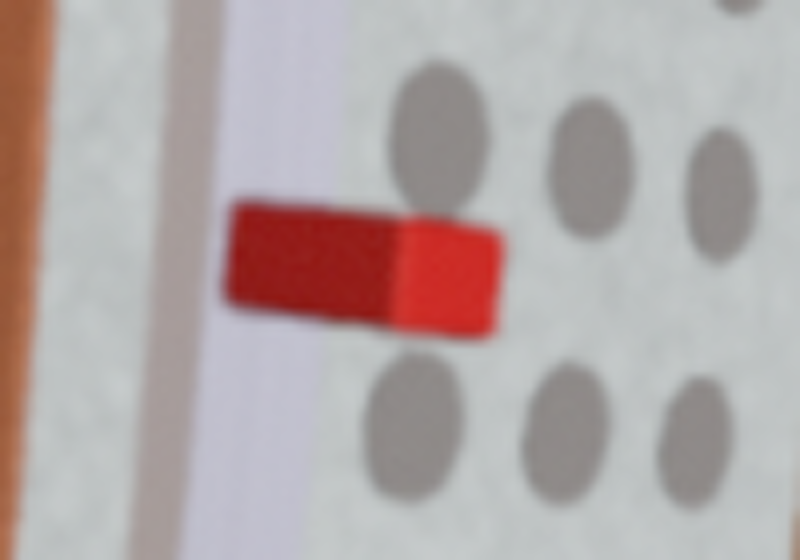

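View pics/t0d.png

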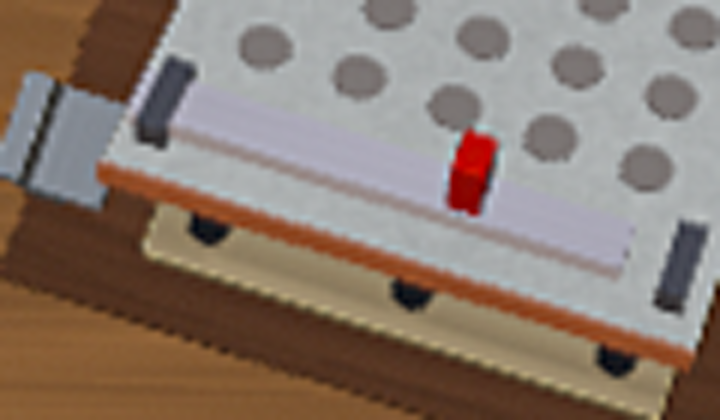

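```bash
cat > fit.py <<'E'
from h import *
from scipy.optimize import least_squares
mt=ld('top0.png');ms=ld('scene0.png');mw=ld('w1.png')
T3=lambda u,v:(110+(u+.5)/3.3-.5,120+(v+.5)/3.3-.5)
TD=lambda u,v:(150+(u+.5)/6-.5,170+(v+.5)/6-.5)
S=lambda u,v:(170+(u+.5)/4-.5,120+(v+.5)/4-.5)
WC=lambda u,v:(290+(u+.5)/2.7-.5,(v+.5)/2.7-.5)
WD=lambda u,v:(330+(u+.5)/8-.5,90+(v+.5)/8-.5)
hL=(0,.12,.005,0);hR=(0,-.12,.005,0);nL=(-.185,.12,.005,0);nR=(-.185,-.12,.005,0)
f=lambda s:(-.165,s*.007,.015,1)
tn=lambda s:(-.165,s*.007,.045,1)
tf=lambda s:(-.145,s*.007,.045,1)
bn=(-.166,-.065,.015,1);bf=(-.144,-.065,.015,1)
O=[(mt,0,hL,T3(285,68)),(mt,0,hR,T3(574,158)),(mt,0,nL,TD(97,165)),(mt,0,nR,TD(692,350)),
(mt,0,f(1),TD(449,203)),(mt,0,f(-1),TD(479,213)),(mt,0,tn(1),TD(460,168)),(mt,0,tn(-1),TD(491,177)),(mt,0,tf(1),TD(470,128)),(mt,0,tf(-1),TD(497,137)),(mt,0,bn,TD(610,268)),(mt,0,bf,TD(632,228)),
(ms,0,nL,S(508,38)),(ms,0,nR,S(165,120)),(ms,0,hR,S(312,380)),
(mw,1,f(1),WD(236,202)),(mw,1,f(-1),WD(228,302)),(mw,1,tn(1),WD(402,217)),(mw,1,tn(-1),WD(392,325)),(mw,1,tf(1),WD(505,238)),(mw,1,tf(-1),WD(492,336)),
(mw,1,nR,WC(97,590)),(mw,1,hR,WC(358,546)),(mw,1,hL,WC(398,90)),(mw,1,bn,WC(163,502)),(mw,1,bf,WC(203,500))]
def world(p,q):
    X,Y,a,th,yt=p; x,y,z,b=q; y=y+b*yt
    xs=x*np.cos(th)+z*np.sin(th); zs=-x*np.sin(th)+z*np.cos(th)
    return np.array([X+xs*np.cos(a)-y*np.sin(a),Y+xs*np.sin(a)+y*np.cos(a),.075+zs])
def res(p): return np.concatenate([(proj(m,world(p,q),fi)-np.array(px))for m,fi,q,px in O])
if __name__=='__main__':
    r=least_squares(res,[.643,.06,-.297,.45,-.02],loss='soft_l1')
    p=r.x;print(p.round(4),np.degrees(p[2]))
    R=res(p).reshape(-1,2)
    for (m,fi,q,_),e in zip(O,R): print('tsw'[0 if m is mt else 1 if m is ms else 2],q,e.round(1))
    np.save('fit.npy',p)
    yt=p[4]
    for th in(p[3],.3,.2,.1,0,): print(th.__round__(3),world([*p[:3],th,yt],(-.155,-.024,.015,1)).round(4))
    print('tabfoot level',world([*p[:3],0,yt],(-.155,0,.015,1)),'keeper',world([*p[:3],0,yt],(-.155,.15,.01,1)))
E
python3 fit.py
```

```text
[ 0.6418  0.0621 -0.2967  0.4555 -0.0198] -16.999917518484065
t (0, 0.12, 0.005, 0) [-2. -1.]
t (0, -0.12, 0.005, 0) [ 0.2 -0.2]
t (-0.185, 0.12, 0.005, 0) [-0.  -0.7]
t (-0.185, -0.12, 0.005, 0) [-0.2  0.3]
t (-0.165, 0.007, 0.015, 1) [-1.2  1.2]
t (-0.165, -0.007, 0.015, 1) [-0.4  1.4]
t (-0.165, 0.007, 0.045, 1) [-2.   0.1]
t (-0.165, -0.007, 0.045, 1) [-1.2  0.5]
t (-0.145, 0.007, 0.045, 1) [-0.9 -0.2]
t (-0.145, -0.007, 0.045, 1) [0.5 0.2]
t (-0.166, -0.065, 0.015, 1) [1.7 0.3]
t (-0.144, -0.065, 0.015, 1) [ 0.6 -0.8]
s (-0.185, 0.12, 0.005, 0) [-1.7 -0. ]
s (-0.185, -0.12, 0.005, 0) [-1.1  0.8]
s (0, -0.12, 0.005, 0) [-2.6  0.7]
w (-0.165, 0.007, 0.015, 1) [-1.5 -1. ]
w (-0.165, -0.007, 0.015, 1) [-1.7  0.8]
w (-0.165, 0.007, 0.045, 1) [ 0.9 -0.7]
w (-0.165, -0.007, 0.045, 1) [0.8 1.3]
w (-0.145, 0.007, 0.045, 1) [ 1.5 -1.3]
w (-0.145, -0.007, 0.045, 1) [1.8 1.2]
w (-0.185, -0.12, 0.005, 0) [-0.6  0.1]
w (0, -0.12, 0.005, 0) [ 1.2 -0.6]
w (0, 0.12, 0.005, 0) [ 1.3 -0.5]
w (-0.166, -0.065, 0.015, 1) [-0.5  0.5]
w (-0.144, -0.065, 0.015, 1) [-0.3 -0. ]
0.455 [0.5022 0.0589 0.1567]
0.3 [0.4916 0.0622 0.1351]
0.2 [0.4866 0.0637 0.1205]
0.1 [0.4829 0.0648 0.1054]
0 [0.4807 0.0655 0.09  ]
tabfoot level [0.48776243 0.08843326 0.09      ] keeper [0.53161797 0.23187903 0.085     ]
```

Emit:
send_rows:
  deltas:
    - [[24,2,-18],-1,1]
    - [[24,2,-18],-1,1]
    - [[24,2,-18],-0.7,1]
    - [[24,2,-18],0,1]
    - [[10,2,-18],0,1]

```text
time: 2.28
position: [0.5047, 0.0508, 0.2087]
ee_rot: [-1.574, 0.236, -0.244]
force: [0.0, -0.5, 0.3]
finger_gap: -0.003
```

Emit:
send_rows:
  deltas:
    - [[0,0,-5],0,1]
    - [[0,0,0],0,1]
    - [[0,0,0],0,1]
    - [[0,0,0],0,1]
    - [[0,0,0],0,1]

```text
time: 2.7
position: [0.5025, 0.0466, 0.2002]
ee_rot: [-1.577, 0.245, -0.24]
force: [-0.2, 0.5, 0.0]
finger_gap: 0.002
```

```bash
python3 -c "
from h import *
s=st();R=cv2.Rodrigues(np.array(s['ee_rot']))[0];print(np.degrees(np.arctan2(R[1,0],R[0,0])))
snap('top','t2.png');snap('scene','s2.png');snap('wrist','w2.png')
a=cv2.imread('pics/top0.png');a=cv2.imread('pics/t2.png')[150:250,130:290];b=cv2.imread('pics/w2.png')[:270,180:450]
cv2.imwrite('pics/t2c.png',cv2.resize(a,None,fx=5,fy=5,interpolation=cv2.INTER_CUBIC))
cv2.imwrite('pics/w2c.png',cv2.resize(b,None,fx=2.2,fy=2.2,interpolation=cv2.INTER_CUBIC))
"
```

```text
{'time': 2.7, 'q': [0.4073, 0.3342, -0.7435, 1.8778, 0.2783, 1.0429, -0.7619], 'position': [0.5025, 0.0466, 0.2002], 'ee_rot': [-1.5766, 0.2453, -0.2398], 'force': [-0.1819, 0.5081, 0.0495], 'ft_torque': [0.0345, -0.0129, 0.0412], 'finger_gap': 0.0023}
-17.660600649447332
```

View pics/t2c.png

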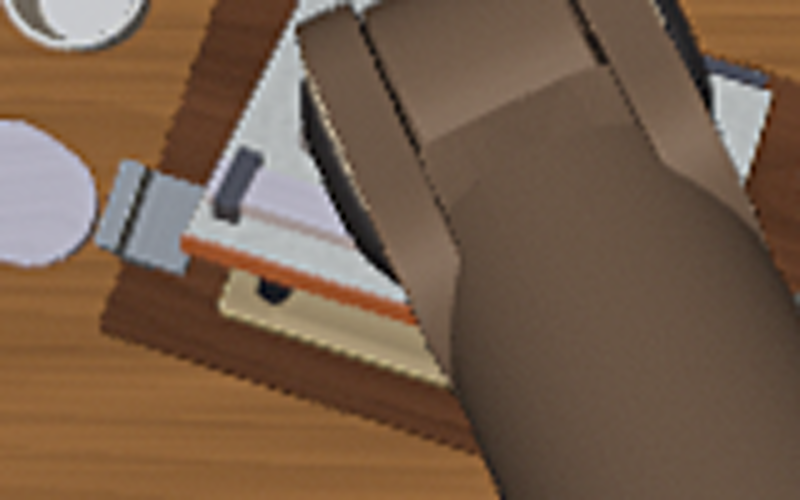

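View pics/w2c.png

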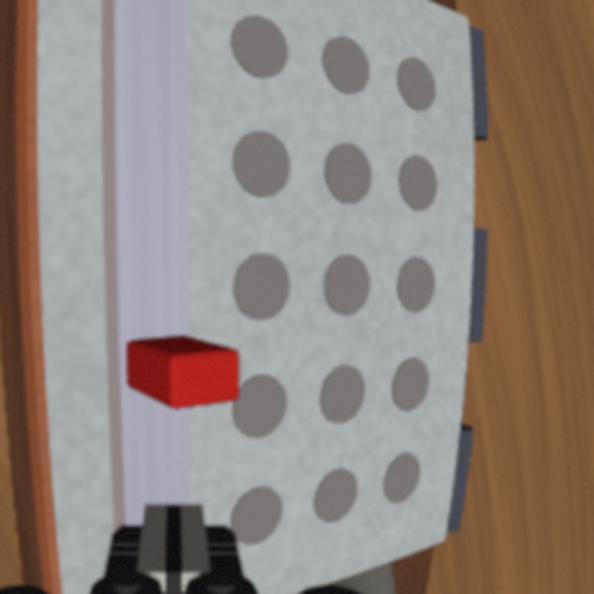

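The wrist view shows the shut fingertips at about (258,232) full-frame, over the bar on the -y side of the red tab (about (262,170)), which is where I want them. Next I move closer and down.

Emit:
send_rows:
  deltas:
    - [[0,3,-7],0,1]
    - [[0,3,-7],0.4,1]
    - [[0,3,-6],0.3,1]
    - [[0,3,-6],0,1]
    - [[0,1,-4],0,1]

```text
time: 3.27
position: [0.5033, 0.061, 0.1696]
ee_rot: [-1.578, 0.231, -0.233]
force: [-0.3, -0.0, -0.6]
finger_gap: -0.003
```

Emit:
send_rows:
  deltas:
    - [[0,0,-2],0,1]
    - [[0,0,-2],0,1]
    - [[0,0,-2],0,1]
    - [[0,0,-2],0,1]
    - [[0,0,-2],0,1]

```text
time: 3.68
position: [0.5028, 0.0621, 0.1574]
ee_rot: [-1.578, 0.231, -0.23]
force: [0.3, -0.4, 2.6]
finger_gap: 0.0
```

Emit:
send_rows:
  deltas:
    - [[-2,0.6,-4.3],0,1]
    - [[-2,0.6,-4.3],0,1]
    - [[-2,0.6,-4.3],0,1]
    - [[-2,0.6,-4.3],0,1]
    - [[-2,0.6,-4.3],0,1]

```text
time: 4.1
position: [0.4934, 0.0651, 0.1355]
ee_rot: [-1.577, 0.229, -0.234]
force: [0.8, -0.7, 5.0]
finger_gap: 0.0
```

Emit:
send_rows:
  deltas:
    - [[-1.3,0.3,-3],0,1]
    - [[-1.3,0.3,-3],0,1]
    - [[-1.1,0.3,-3],0,1]
    - [[-1,0.3,-3],0,1]
    - [[-1,0.3,-3],0,1]

```text
time: 4.52
position: [0.4882, 0.0667, 0.1198]
ee_rot: [-1.577, 0.227, -0.237]
force: [-1.0, -1.4, 6.9]
finger_gap: -0.0
```

Emit:
send_rows:
  deltas:
    - [[-0.8,0.2,-2.5],0,1]
    - [[-0.8,0.2,-2.5],0,1]
    - [[-0.7,0.2,-2.5],0,1]
    - [[-0.7,0.2,-2.5],0,1]
    - [[-0.6,0.2,-2.5],0,1]

```text
time: 4.93
position: [0.4853, 0.0676, 0.1075]
ee_rot: [-1.578, 0.224, -0.239]
force: [-0.8, -0.8, 9.6]
finger_gap: 0.001
```

Emit:
send_rows:
  deltas:
    - [[-0.4,0.1,-1.5],0,1]
    - [[-0.4,0.1,-1.5],0,1]
    - [[-0.3,0.1,-1.5],0,1]
    - [[-0.3,0.1,-1.5],0,1]
    - [[-0.3,0.1,-1.5],0,1]

```text
time: 5.35
position: [0.484, 0.068, 0.1007]
ee_rot: [-1.579, 0.222, -0.242]
force: [-1.9, -0.7, 9.8]
finger_gap: -0.002
```

Emit:
send_rows:
  deltas:
    - [[-0.2,0,-0.8],0,1]
    - [[-0.2,0,-0.8],0,1]
    - [[-0.2,0,-0.8],0,1]
    - [[-0.2,0,-0.8],0,1]
    - [[-0.2,0,-0.8],0,1]

```text
time: 5.77
position: [0.4836, 0.0681, 0.0978]
ee_rot: [-1.58, 0.22, -0.244]
force: [-1.5, -0.4, 10.0]
finger_gap: -0.002
```

Emit:
send_rows:
  deltas:
    - [[-0.1,0,-0.8],0,1]
    - [[-0.1,0,-0.8],0,1]
    - [[-0.1,0,-0.8],0,1]
    - [[-0.1,0,-0.8],0,1]
    - [[-0.1,0,-0.8],0,1]

```text
time: 6.18
position: [0.4833, 0.0682, 0.0952]
ee_rot: [-1.581, 0.218, -0.246]
force: [-1.2, -1.7, 9.2]
finger_gap: 0.001
```

Emit:
send_rows:
  deltas:
    - [[-0.1,0,-0.8],0,1]
    - [[-0.1,0,-0.8],0,1]
    - [[-0.1,0,-0.8],0,1]
    - [[-0.1,0,-0.8],0,1]
    - [[-0.1,0,-0.8],0,1]

```text
time: 6.6
position: [0.483, 0.0683, 0.0927]
ee_rot: [-1.583, 0.216, -0.248]
force: [-2.0, -1.5, 10.1]
finger_gap: -0.001
```

Emit:
send_rows:
  deltas:
    - [[-0.1,0,-0.8],0,1]
    - [[-0.1,0,-0.8],0,1]
    - [[-0.1,0,-0.8],0,1]
    - [[-0.1,0,-0.8],0,1]
    - [[-0.1,0,-0.8],0,1]

```text
time: 7.02
position: [0.4828, 0.0684, 0.0903]
ee_rot: [-1.584, 0.214, -0.25]
force: [-1.8, 0.2, 10.7]
finger_gap: 0.0
```

Emit:
send_rows:
  deltas:
    - [[0,0,-0.8],0,1]
    - [[0,0,-0.8],0,1]
    - [[0,0,-0.8],0,1]
    - [[0,0,-0.8],0,1]
    - [[0,0,-0.8],0,1]

```text
time: 7.43
position: [0.4826, 0.0684, 0.0879]
ee_rot: [-1.586, 0.212, -0.252]
force: [-2.3, -1.3, 11.8]
finger_gap: 0.003
```

Emit:
send_rows:
  deltas:
    - [[0,0,-0.8],0,1]
    - [[0,0,-0.8],0,1]
    - [[0,0,-0.8],0,1]
    - [[0,0,-0.8],0,1]
    - [[0,0,-0.8],0,1]

```text
time: 7.85
position: [0.4824, 0.0685, 0.0856]
ee_rot: [-1.589, 0.21, -0.253]
force: [-3.0, -0.9, 14.3]
finger_gap: 0.001
```

Emit:
send_rows:
  deltas:
    - [[0,0,-0.7],0,1]
    - [[0,0,-0.7],0,1]
    - [[0,0,-0.7],0,1]
    - [[0,0,-0.7],0,1]
    - [[0,0,-0.7],0,1]

```text
time: 8.27
position: [0.4825, 0.0686, 0.0856]
ee_rot: [-1.592, 0.208, -0.256]
force: [-4.0, -0.9, 15.5]
finger_gap: 0.0
```

Emit:
send_rows:
  deltas:
    - [[0,0,-1],0,1]
    - [[0,0,-1],0,1]
    - [[0,0,-1],0,1]
    - [[0,0,-1],0,1]
    - [[0,0,-1],0,1]

```text
time: 8.68
position: [0.4828, 0.0697, 0.0855]
ee_rot: [-1.595, 0.203, -0.259]
force: [-5.0, -1.9, 18.9]
finger_gap: -0.0
```

```bash
python3 -c "
from h import *
s=st();R=cv2.Rodrigues(np.array(s['ee_rot']))[0];print(R.round(3),np.degrees(np.arctan2(R[1,0],R[0,0])))
snap('scene','s3.png');snap('wrist','w3.png');snap('top','t3.png')
a=cv2.imread('pics/s3.png')[110:245,170:360];b=cv2.imread('pics/w3.png')[:270,130:450]
cv2.imwrite('pics/s3c.png',cv2.resize(a,None,fx=4,fy=4,interpolation=cv2.INTER_CUBIC))
cv2.imwrite('pics/w3c.png',cv2.resize(b,None,fx=2.2,fy=2.2,interpolation=cv2.INTER_CUBIC))
st()
"
```

```text
{'time': 8.6833, 'q': [0.2604, 0.4444, -0.6645, 2.0535, 0.4646, 0.7711, -0.9895], 'position': [0.4828, 0.0697, 0.0855], 'ee_rot': [-1.5951, 0.2033, -0.2595], 'force': [-4.986, -1.8597, 18.8909], 'ft_torque': [-0.2461, 1.074, -0.0719], 'finger_gap': -0.0004}
[[ 0.957  0.03   0.29 ]
 [-0.288 -0.042  0.957]
 [ 0.04  -0.999 -0.031]] -16.772024515825045
{'time': 8.8333, 'q': [0.2604, 0.4444, -0.6646, 2.0534, 0.4645, 0.771, -0.9894], 'position': [0.4828, 0.0697, 0.0856], 'ee_rot': [-1.5949, 0.2031, -0.2595], 'force': [-5.3128, -0.6505, 18.9448], 'ft_torque': [-0.2114, 1.0505, -0.0362], 'finger_gap': 0.0023}
```

View pics/s3c.png

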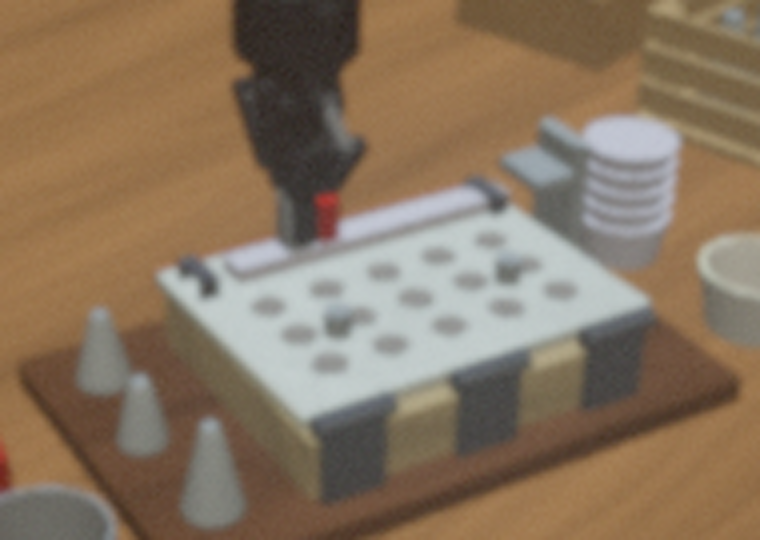

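View pics/w3c.png

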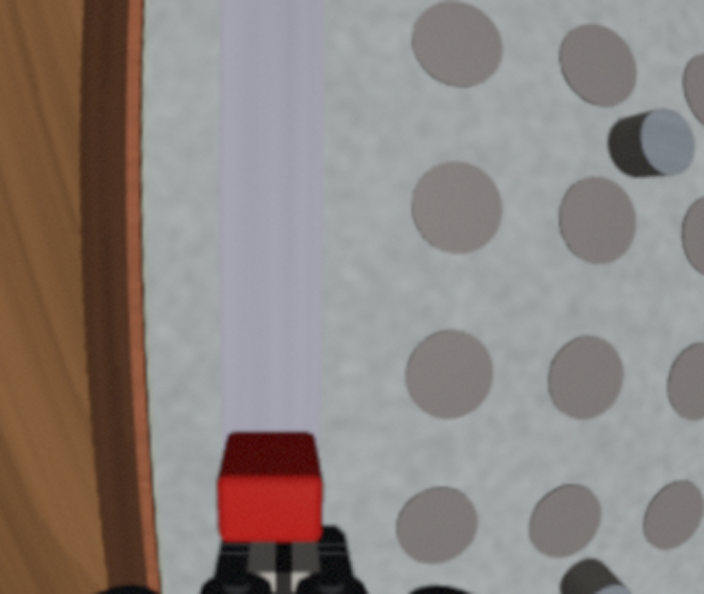

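The top is level and pegs now show through its holes. z stays at 0.0855 while the force rises to 19 N, so it is on the stops. The fingers are at the tab, so I slide the bolt while holding the press.

Emit:
send_rows:
  deltas:
    - [[0.3,1.5,-0.7],0,1]
    - [[0.3,1.5,-0.7],0,1]
    - [[0.3,1.5,-0.7],0,1]
    - [[0.3,1.5,-0.7],0,1]
    - [[0.3,1.5,-0.7],0,1]

```text
time: 9.25
position: [0.4849, 0.0766, 0.0856]
ee_rot: [-1.599, 0.2, -0.264]
force: [-3.5, -1.0, 15.5]
finger_gap: 0.005
```

Emit:
send_rows:
  deltas:
    - [[0.5,2,-0.8],0,1]
    - [[0.5,2,-0.8],0,1]
    - [[0.5,2,-0.8],0,1]
    - [[0.5,2,-0.8],0,1]
    - [[0.5,2,-0.8],0,1]

```text
time: 9.67
position: [0.488, 0.0868, 0.0857]
ee_rot: [-1.602, 0.197, -0.268]
force: [-4.3, -0.9, 16.4]
finger_gap: -0.001
```

```bash
python3 -c "
from h import *
snap('scene','s4.png');snap('wrist','w4.png')
a=cv2.imread('pics/s4.png')[110:245,170:360];b=cv2.imread('pics/w4.png')[:270,130:450]
cv2.imwrite('pics/s4c.png',cv2.resize(a,None,fx=4,fy=4,interpolation=cv2.INTER_CUBIC))
cv2.imwrite('pics/w4c.png',cv2.resize(b,None,fx=2.2,fy=2.2,interpolation=cv2.INTER_CUBIC))
st()
"
```

```text
{'time': 9.7667, 'q': [0.2124, 0.4524, -0.6574, 2.0394, 0.4814, 0.7778, -1.0395], 'position': [0.4882, 0.0873, 0.0857], 'ee_rot': [-1.6018, 0.1961, -0.2677], 'force': [-3.0901, -0.2461, 14.7284], 'ft_torque': [-0.119, 0.6683, -0.0232], 'finger_gap': 0.0004}
```

View pics/s4c.png

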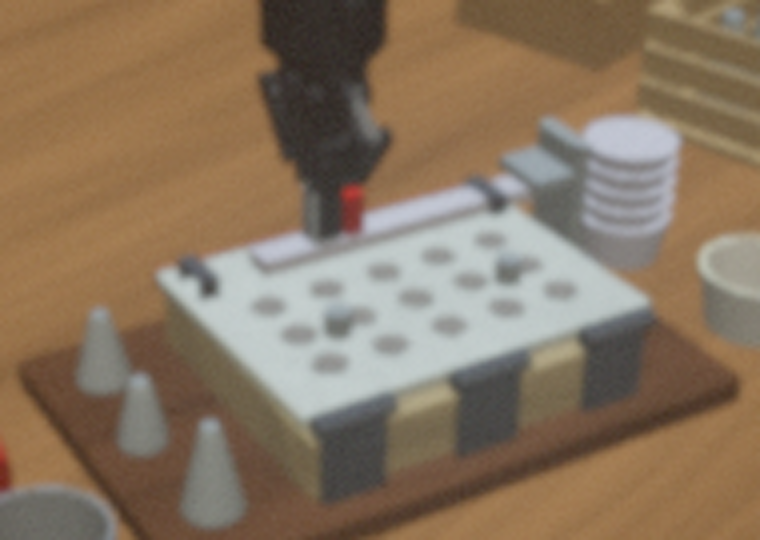

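View pics/w4c.png

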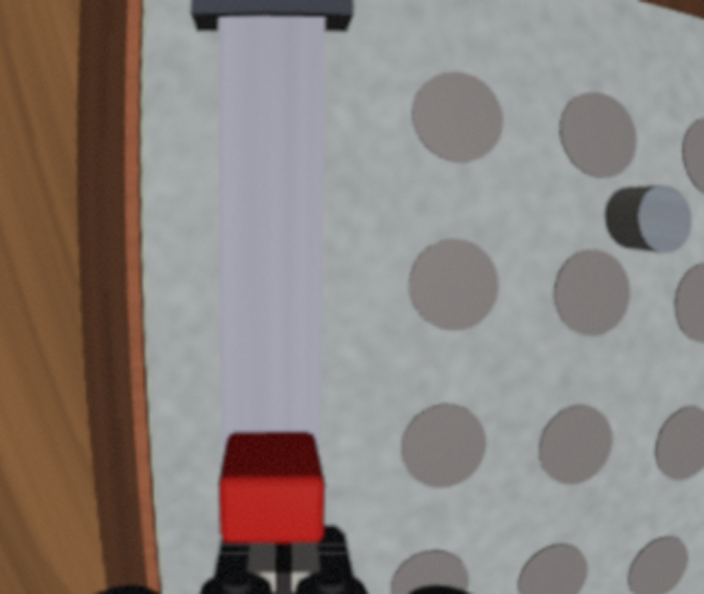

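The bolt follows the fingers: the bar's end is at the keeper mouth (510,185 in the crop), with the tab still tight against the fingers. I keep sliding.

Emit:
send_rows:
  deltas:
    - [[0.4,1.5,-0.9],0,1]
    - [[0.4,1.5,-0.9],0,1]
    - [[0.4,1.5,-0.9],0,1]
    - [[0.4,1.5,-0.9],0,1]
    - [[0.4,1.5,-0.9],0,1]

```text
time: 10.18
position: [0.4907, 0.0956, 0.0856]
ee_rot: [-1.605, 0.192, -0.272]
force: [-4.4, -0.7, 17.5]
finger_gap: -0.002
```

Emit:
send_rows:
  deltas:
    - [[0.4,1.5,-0.9],0,1]
    - [[0.4,1.5,-0.9],0,1]
    - [[0.4,1.5,-0.9],0,1]
    - [[0.4,1.5,-0.9],0,1]
    - [[0.4,1.5,-0.9],0,1]

```text
time: 10.6
position: [0.4933, 0.1041, 0.0857]
ee_rot: [-1.607, 0.187, -0.276]
force: [-3.9, -1.8, 17.2]
finger_gap: -0.002
```

Emit:
send_rows:
  deltas:
    - [[0.2,0.8,-0.8],0,1]
    - [[0.2,0.8,-0.8],0,1]
    - [[0.2,0.8,-0.8],0,1]
    - [[0.2,0.8,-0.8],0,1]
    - [[0.2,0.8,-0.8],0,1]

```text
time: 11.02
position: [0.4938, 0.1057, 0.0857]
ee_rot: [-1.615, 0.186, -0.279]
force: [-4.4, -2.3, 17.6]
finger_gap: 0.004
```

Emit:
send_rows:
  deltas:
    - [[0.3,1.4,-0.6],0,1]
    - [[0.3,1.4,-0.6],0,1]
    - [[0.3,1.4,-0.6],0,1]
    - [[0.3,1.4,-0.6],0,1]
    - [[0.3,1.4,-0.6],0,1]

```text
time: 11.43
position: [0.4938, 0.1058, 0.0858]
ee_rot: [-1.63, 0.189, -0.284]
force: [-4.0, -5.4, 16.4]
finger_gap: 0.001
```

Emit:
send_rows:
  deltas:
    - [[0.6,2,-0.5],0,1]
    - [[0.6,2,-0.5],0,1]
    - [[0.6,2,-0.5],0,1]
    - [[0.6,2,-0.5],0,1]
    - [[0.6,2,-0.5],0,1]

```text
time: 11.85
position: [0.4938, 0.1058, 0.0859]
ee_rot: [-1.65, 0.196, -0.288]
force: [-5.3, -6.5, 17.3]
finger_gap: 0.004
```

```bash
python3 -c "
from h import *
snap('scene','s5.png');snap('wrist','w5.png')
a=cv2.imread('pics/s5.png')[110:245,170:360];b=cv2.imread('pics/w5.png')[:270,130:450]
cv2.imwrite('pics/s5c.png',cv2.resize(a,None,fx=4,fy=4,interpolation=cv2.INTER_CUBIC))
cv2.imwrite('pics/w5c.png',cv2.resize(b,None,fx=2.2,fy=2.2,interpolation=cv2.INTER_CUBIC))
st()
"
```

```text
{'time': 11.95, 'q': [0.1173, 0.4662, -0.6283, 2.012, 0.5259, 0.8213, -1.1412], 'position': [0.4938, 0.1059, 0.0859], 'ee_rot': [-1.6496, 0.1954, -0.288], 'force': [-6.9207, -6.1696, 16.9344], 'ft_torque': [-1.5548, 0.9637, -0.0672], 'finger_gap': -0.002}
```

View pics/s5c.png

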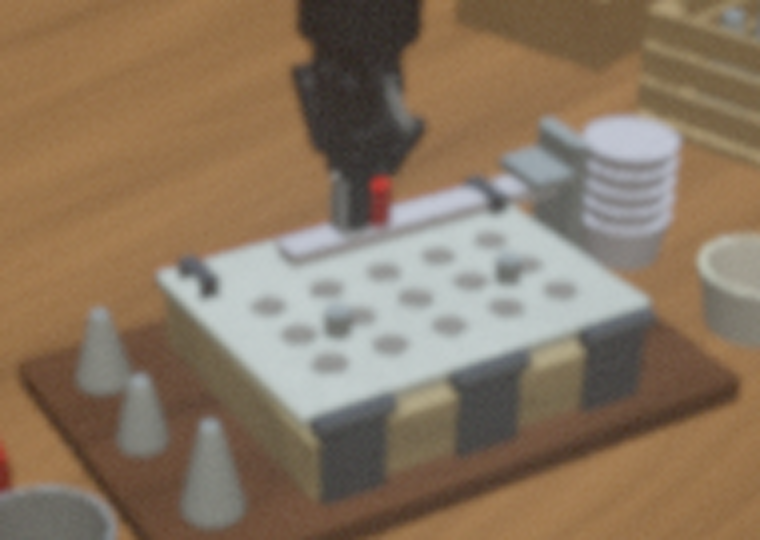

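View pics/w5c.png

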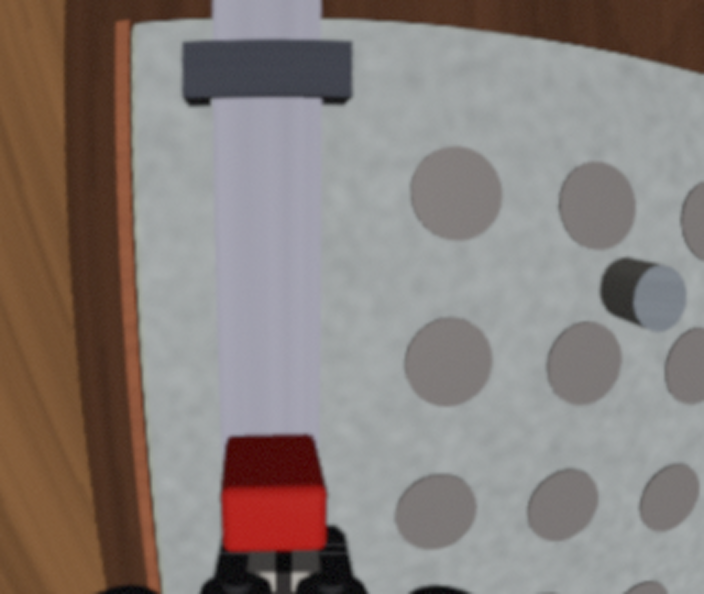

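```bash
python3 -c "
from h import *
ey=np.array([.2924,.9563,0]);hm=np.load('fit.npy')
def onz(r,z): c,d=r; return c+d*(z-c[2])/d[2]
H=np.array([hm[0],hm[1],0])
for f,L in (('w3.png',[(228,433),(315,433)]),('w4.png',[(230,433),(315,433)]),('w5.png',[(230,437),(313,437)])):
  m=ld(f)
  p=[onz(ray(m,130+u/2.2,v/2.2,True),.086) for u,v in L]; print(f,[((q-H)@ey).round(4) for q in p])
m=ld('s3.png')
for f,pt in (('s3',(232,275)),('s4',(260,268)),('s5',(287,258))):
  q=onz(ray(m,170+pt[0]/4,110+pt[1]/4),.080);print(f,((q-H)@ey).round(4))
print('fit tab +y foot face',hm[4]+.007)
"
```

```text
w3.png [np.float64(-0.0126), np.float64(-0.0127)]
w4.png [np.float64(0.0059), np.float64(0.0056)]
w5.png [np.float64(0.0249), np.float64(0.0243)]
s3 -0.0819
s4 -0.0632
s5 -0.043
fit tab +y foot face -0.01284602738514893
```

```bash
python3 -c "
from h import *
r=[]
for f in('s3','s4','s5'):
  a=cv2.imread('pics/%s.png'%f)[150:182,220:310];r.append(cv2.resize(a,None,fx=8,fy=8,interpolation=cv2.INTER_CUBIC)[:,:])
cv2.imwrite('pics/cmp.png',cv2.resize(np.vstack(r),None,fx=.78,fy=.78))
# red tab centroid
ey=np.array([.2924,.9563,0]);hm=np.load('fit.npy');H=np.array([hm[0],hm[1],0])
m=ld('s3.png')
for f in('s3','s4','s5'):
  a=cv2.imread('pics/%s.png'%f).astype(float)[150:175,235:275];w=np.clip(a[:,:,2]-1.5*np.maximum(a[:,:,0],a[:,:,1])-10,0,None)
  ys,xs=np.mgrid[150:175,235:275];u,v=(w*xs).sum()/w.sum(),(w*ys).sum()/w.sum()
  c,d=ray(m,u,v)
  q=c+d*(.1-c[2])/d[2];print(f,u.round(2),v.round(2),((q-H)@ey).round(4),w.sum().round())
"
```

```text
s3 251.34 161.67 -0.0077 1522.0
s4 257.54 159.8 0.0108 1572.0
s5 264.56 157.55 0.0325 1526.0
```

View pics/cmp.png

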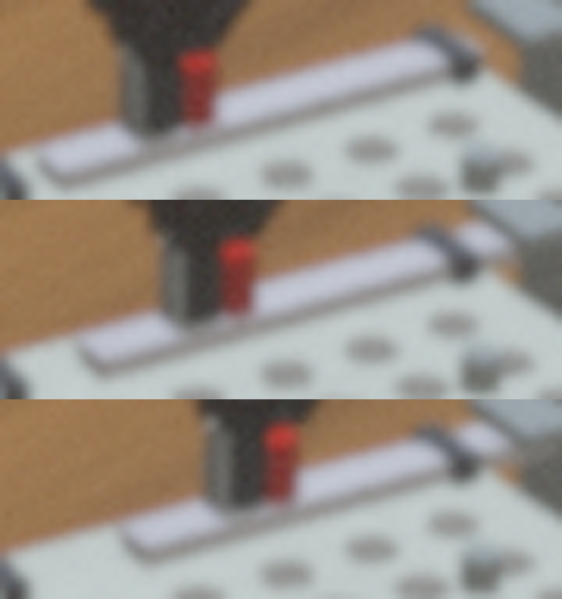

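The tab in the scene image moved 40 mm and the push stalled at about 8 N without moving further, so the bolt is on its end stop. I lift straight up, with no backward drag.

Emit:
send_rows:
  deltas:
    - [[0,0,0.3],0,1]
    - [[0,0,0.8],0,1]
    - [[0,0,1.5],0,1]
    - [[0,0,2],0,1]
    - [[0,0,3],0,1]

```text
time: 12.37
position: [0.4924, 0.1053, 0.0931]
ee_rot: [-1.651, 0.196, -0.287]
force: [-1.0, -0.0, -1.3]
finger_gap: -0.001
```

Emit:
send_rows:
  deltas:
    - [[0,-0.5,5],0,1]
    - [[0,-0.5,8],0,1]
    - [[0,-0.5,12],0,1]
    - [[0,-1,15],0,1]
    - [[0,-1,20],0,1]

```text
time: 12.78
position: [0.4892, 0.1011, 0.1538]
ee_rot: [-1.653, 0.201, -0.279]
force: [0.5, -0.6, -0.4]
finger_gap: -0.006
```

Emit:
send_rows:
  deltas:
    - [[-10,-10,20],0,1]
    - [[-20,-20,20],0,1]
    - [[-20,-20,20],0,1]
    - [[-20,-20,20],0,1]
    - [[-20,-20,5],0,1]

```text
time: 13.2
position: [0.4, 0.0152, 0.2487]
ee_rot: [-1.646, 0.19, -0.277]
force: [-0.0, -0.6, -0.3]
finger_gap: 0.002
```

Emit:
send_rows:
  deltas:
    - [[-20,-30,0],0,1]
    - [[-20,-30,0],0,1]
    - [[-10,-30,0],0,1]
    - [[0,-30,0],0,1]
    - [[0,-10,0],0,1]

```text
time: 13.62
position: [0.344, -0.1193, 0.2569]
ee_rot: [-1.65, 0.178, -0.287]
force: [-0.1, 0.0, 0.3]
finger_gap: 0.002
```

```bash
python3 -c "
from h import *
snap('scene','s6.png');snap('top','t6.png');snap('wrist','w6.png')
a=cv2.imread('pics/s6.png')[110:245,170:360];b=cv2.imread('pics/t6.png')[120:270,110:350]
cv2.imwrite('pics/s6c.png',cv2.resize(a,None,fx=4,fy=4,interpolation=cv2.INTER_CUBIC))
cv2.imwrite('pics/t6c.png',cv2.resize(b,None,fx=3.3,fy=3.3,interpolation=cv2.INTER_CUBIC))
st()
"
```

```text
{'time': 13.7667, 'q': [0.652, -0.1093, -0.4941, 2.1522, 0.044, 1.0174, -0.1544], 'position': [0.3451, -0.1161, 0.2565], 'ee_rot': [-1.6483, 0.1775, -0.285], 'force': [0.1694, 0.7371, -0.1091], 'ft_torque': [0.1288, 0.0855, -0.0111], 'finger_gap': 0.0035}
```

View pics/s6c.png

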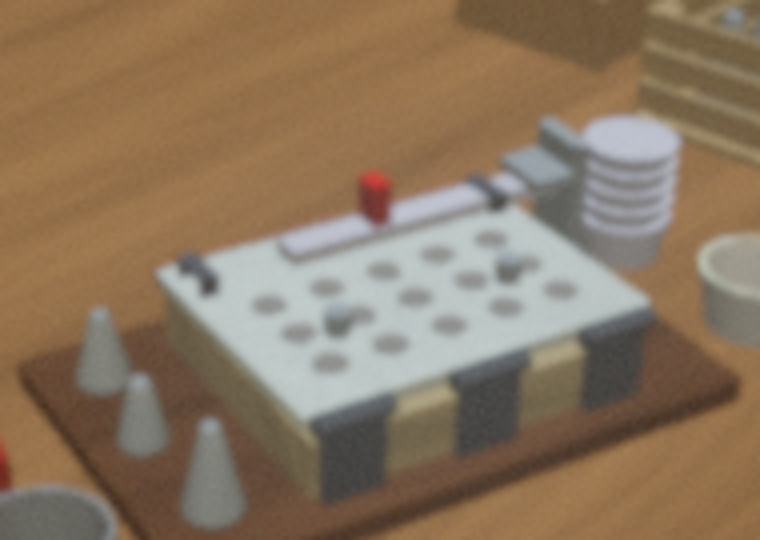

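View pics/t6c.png

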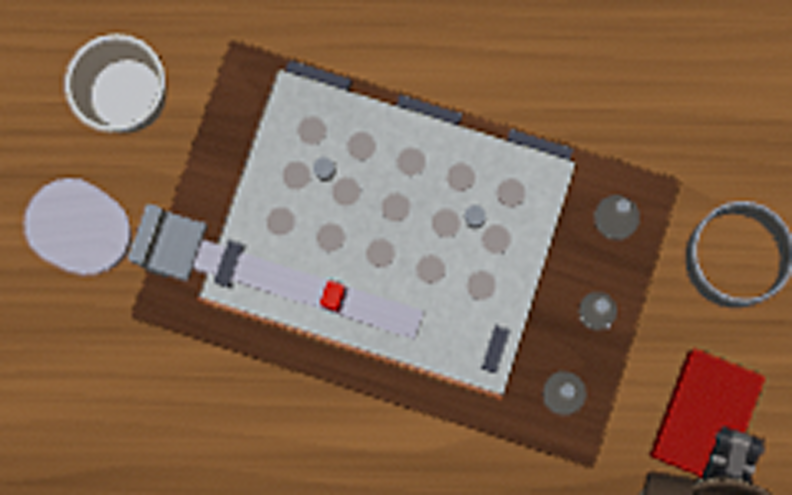

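```bash
python3 -c "
from h import *
a=cv2.imread('pics/t6.png')[190:230,160:250];cv2.imwrite('pics/t6d.png',cv2.resize(a,None,fx=8,fy=8,interpolation=cv2.INTER_CUBIC))
a=cv2.imread('pics/s6.png')[145:180,235:320];cv2.imwrite('pics/s6d.png',cv2.resize(a,None,fx=8,fy=8,interpolation=cv2.INTER_CUBIC))
"
```

```text
(no output)
```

View pics/t6d.png

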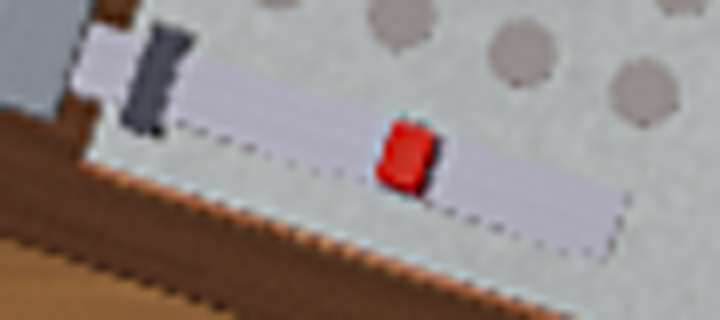

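View pics/s6d.png

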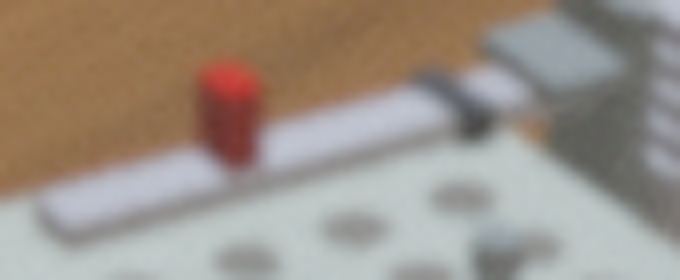

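```bash
python3 -c "
from h import *
m=ld('t6.png');ey=np.array([.2924,.9563,0]);hm=np.load('fit.npy');H=np.array([hm[0],hm[1],0])
def onz(r,z): c,d=r; return c+d*(z-c[2])/d[2]
T=lambda u,v:(110+(u+.5)/3.3-.5,120+(v+.5)/3.3-.5)
D=lambda u,v:(160+(u+.5)/8-.5,190+(v+.5)/8-.5)
for n,p,z in(('edge-y',T(514.5,357.4),.077),('edge+y',T(213.8,259.4),.077),('barend',D(617,225),.087),('tabtop +y',D(390,151),.117),('tabtop -y',D(432,163),.117)):
  print(n,((onz(ray(m,*p),z)-H)@ey).round(4))
"
```

```text
edge-y -0.122
edge+y 0.1173
barend -0.0469
tabtop +y 0.0229
tabtop -y 0.0098
```

```bash
python3 -c "
from h import *
ey=np.array([.2924,.9563,0]);hm=np.load('fit.npy');H=np.array([hm[0],hm[1],0])
m=ld('s3.png')
def onz(r,z): c,d=r; return c+d*(z-c[2])/d[2]
im={f:cv2.resize(cv2.imread('pics/%s.png'%f),None,fx=8,fy=8,interpolation=cv2.INTER_CUBIC) for f in('s3','s4','s5','s6')}
# bar end template in s3: full px approx (224..238,172..182)
x0,y0,w,h=223,171,13,10
for name,(x0,y0,w,h) in (('end',(224,170,16,11)),('tab',(248,155,9,16))):
  t=im['s3'][y0*8:(y0+h)*8,x0*8:(x0+w)*8]
  for f in im:
    r=cv2.matchTemplate(im[f][1100:1500,1700:2300],t,cv2.TM_CCOEFF_NORMED);_,s,_,l=cv2.minMaxLoc(r)
    u=(l[0]+1700)/8+w/2;v=(l[1]+1100)/8+h/2
    print(name,f,u,v,round(s,3),((onz(ray(m,u,v),.086)-H)@ey).round(4))
"
```

```text
end s3 232.0 175.5 1.0 -0.0708
end s4 238.5 173.625 0.964 -0.0528
end s5 245.5 171.625 0.964 -0.0331
end s6 245.375 171.25 0.956 -0.0324
tab s3 252.5 163.0 1.0 0.0041
tab s4 258.75 161.25 0.996 0.0228
tab s5 265.75 159.125 0.988 0.0445
tab s6 266.375 158.625 0.806 0.0474
```

```bash
python3 -c "
from h import *
print(order.sign_off()); st()
"
```

```text
the job is handed in; nothing more can be done
None
the job is handed in; nothing more can be done
```

The white top is bolted level, with the bolt home under the keeper, and I handed the job in at about 13.8 s. The one measurement that doesn't fully agree is the bolt's travel, covered below.

- **Pressing:** I pressed on the bar with the shut fingers until the stops were felt. The height stayed at 0.0855 m while the downward force rose from 14 to 19 N. The highest reading was about 20 N in total, against the 30 N limit, though forces were only reported at the end of each five-row move.
- **Bolting:** With the press kept on, I pushed the tab until the bolt stopped dead and did not move further under about 8 N. I then lifted straight up and backed away.
- **Last pictures:** The top lies level with the bar under the keeper. The nozzles, ramekin, cup stack, cake ring and carton are where they were. The wrist force is back to about zero.
- **Bolt travel:** Measured from just before the slide, the figures disagree:
  - The hand position, the wrist view and the bar's end in the scene view give about 37.5 to 38 mm.
  - The tab in the scene view gives about 40 mm.
  - The hand crept about 1.5 mm along the bar during the press, which may have already moved the bolt. That would explain most of the gap.
  - The end position in the top view fits full travel to within 1 to 2 mm, so I took the hard stop as fully home and did not push again.

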